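# Load the plaster mould and run the sticking press carriage home on its stop

### The job

Set the loose oblong plaster mould gently down into the nest on the press carriage, hollow side up as it lies, and let go of it. Then push the carriage, whose cross bar is its handle, in under the press: dried slip has it stuck where it is parked, so break it free, run it in and ease it fully home against the end stop hidden under the press head without ramming it. The mould must still be sitting in its nest; let go at the end and leave the other things on the bench alone.

Things in the scene. Friction and masses are not known exactly. Their poses are not given: they have to be found in the camera images.
- mould: Loose half mould of off-white plaster: a block 120 mm (its x) by 62 mm (its y), 50 mm tall, about 0.4 kg, with a hollow (90 by 36 mm, 16 mm deep) in its top. Grip it across the 62 mm. Origin: centre of its underside. It lies flat on the bench at the robot's left; either way round fits the nest.
- nest (a point): Centre of the floor of the mould nest on the carriage, 68 mm above the bench. Four steel strips 8 mm high, 9 mm thick frame a clear space 128 mm (carriage x) by 70 mm (carriage y): the mould's long side goes along carriage x, with 4 mm to spare all round.
- carriage: Press carriage: aluminium plate 162 by 224 mm on two rails; origin at the nest centre. It slides only along its own -y, in under the press head. At the start dried slip holds it: a push of about 10 to 19 N breaks it free, within the first 8 mm; from there it runs with 2 to 4 N drag and stays where it is left.
- bar (a point): Middle of the carriage's cross bar: round steel, 16 mm thick, 136 mm long along carriage x, 140 mm behind the nest centre (carriage +y), 56 mm above the plate (124 mm above the bench), on posts 60 mm either side; 48 mm free below it. Pinch it from above with a finger before and behind it, or push it from behind.
- lug (a point): The carriage's stop lug, under the plate 28 mm ahead (-y) of the nest centre. It meets an adjustable end stop, out of sight under the press head, set differently each time, anywhere 125 to 215 mm from the parked place and found only by feel. Its thin rubber face gives well under 1 mm at 20 N; a push above 25 N would shift or mark it.
- press: Fixed bench press, grey: base plate 200 by 458 mm with the rails; at its -y end two columns, 232 mm apart, carry a crosshead 280 by 80 mm, 286 mm high in all. Origin on the bench; the head's axis lies 170 mm along press -y. Axes parallel to the carriage's. The loaded mould passes under the platen with 30 mm to spare; with the carriage home the bar is 115 mm or more from the head's axis.
- round_mould: A round plaster mould, 92 mm across and 42 mm high, with a hollow in its top; leave it alone. Origin: centre of its underside.
- carton: A closed dark red gift carton, 100 by 170 by 55 mm; leave it alone. Origin: centre of its underside.
- brush: A bench brush with a wooden handle, lying on the bench; leave it alone.
Not all that is in view belongs to the job. Leave any red look-alike of the mould alone.

How it is judged:
By the outcome, as a careful person would: the job done as asked, in the order asked, and still so for the second after the job is handed in, with the robot touching nothing.
It also fails if it takes over 58 s, if anything falls off the work surface, if the arm or the gripper's body presses on something with over 40 N, if the wrist force passes 120 N, or if a joint passes its speed limit or range.

### The arm

A 6-joint arm with a two-finger parallel gripper is mounted at the origin on the work surface. World frame = base frame: x ahead of the robot, y to its left, z up, the work surface at z = 0. Lengths are in m, angles in rad, forces in N, time in s.
With the tool pointing down it reaches from about 0.35 to 0.85 m from the base axis. Payload 8.1 kg.
Tool frame: the origin (TCP) lies midway between the tips of the shut fingers; the grasp point (between the pads) lies 19 mm behind it (robot.grip_point_offset is the distance from the TCP to the grasp point, in m); z points along the fingers, y is the line along which they close (so a half turn about z gives the same grasp; the last joint's range is limited). The gripper opens to 93 mm and grips with 3 to 60 N. Pads are 15 mm wide; open, the fingers measure 128 mm over their backs; the gripper's body (75 mm by 188 mm) begins 65 mm behind the grasp point.
Start: joints at [1.219, 0.13, 1.488, -0, 1.523, -0.085], TCP at [0.158, 0.579, 0.189] pointing down, gripper open.
Joint ranges: [-2.96, 2.96], [-0.89, 2.26], [0.02, 2.5], [-1.34, 4.48], [0, 2.73], [-2.66, 2.66]. Speed limits (rad/s): [2.39, 2.39, 2.79, 3.14, 3.14, 3.14].

### API

Orientations are given as a rotation vector (axis times angle).
In Python, from plant import robot, read_camera, job gives the robot as it stands.
- The arm moves only by the shell command python3 -m inch 'ROWS' [FORCE]. ROWS is JSON, one flat list of numbers, 5 for each row, row after row: the shift along the world's x, y, z in mm, then the turn about the world's z in degrees, then the opening in per cent of the stroke, from 0 (shut) to 100 (fully open). In form: [dx, dy, dz, yaw, hand, dx, dy, dz, yaw, hand, ...]. A call has 1 to 10 rows; each row is the pose to reach, as a shift and turn from the pose commanded when the call began; what a row does not reach only later rows make up. A row lasts 1/12 s, in which the tool goes at most 41.7 mm and 7.16 degrees, less where a joint would pass 70% of its speed; a pose out of reach is approached as far as the arm can. A call with a gripper value outside its range is refused whole. The fingers move at their own pace and stop on an object; FORCE is the grip in N (left out, the last holds). Time passes only in rows, so rows that repeat a pose let the fingers close. It gives the time, the measured TCP pose, the force, the opening and the grip force at its end, in the units of the state.
- robot.read_state(): the state, without advancing time (a new reading comes with each control period).
- read_camera(name): name is "side" or "top"; returns a dict with "image" (420x560x3 uint8, blue, green, red), "K" (3x3 intrinsics, pixels), "extrinsics" (4x4, takes a point from world to camera coordinates). Camera axes: x right, y down, z forward; pixel columns grow to the right and rows downward; lengths in m; the calibration is good to about 2 mm. A picture is of the moment at which its call begins. There is no depth.
- job.close_job(): hands the job in; it is judged then, once.
The state is a dict: "t": time; "q": joint angles; "dq": joint speeds; "joint_torque": joint torques, N m; "tool_pos": TCP position; "orientation": TCP orientation; "force": force on the tool from outside, world axes, zero at the start; "wrist_torque": the same for the moment, N m; "opening": finger opening in m; "gripper_force": force on a finger pad.
Only numpy, scipy, OpenCV 4.12 (cv2) and the standard library are available. Lean on these libraries where they do the work, as an engineer would, in place of code of your own. Each camera call takes 0.05 s, during which the arm holds its last target. There are 200 camera calls.

## Working session

There is one attempt and no reset: what is moved stays moved. The work goes in short steps, Python scripts to look and compute and a shell command to move; the robot and the scene stay as the last step left them, time stands still between calls to the robot, and variables do not carry over. Pictures are saved under pics/ and viewed, at most 10 in all, crops included, and the job is handed in when it is done.

```bash
mkdir -p pics; ls; cat > h.py <<'E'
import numpy as np, cv2
from plant import robot, read_camera, job
def snap(name,fn,crop=None,s=1):
    c=read_camera(name); im=c["image"]
    np.savez(f"cal_{name}.npz",K=c["K"],E=c["extrinsics"]); cv2.imwrite(f"raw_{name}.png",im)
    if crop: x0,y0,x1,y1=crop; im=im[y0:y1,x0:x1]
    if s!=1: im=cv2.resize(im,None,fx=s,fy=s,interpolation=cv2.INTER_CUBIC)
    cv2.imwrite("pics/"+fn,im); return c
def back(name,px,z):
    d=np.load(f"cal_{name}.npz"); K,E=d["K"],d["E"]; R,t=E[:3,:3],E[:3,3]
    out=[]
    for u,v in px:
        r=R.T@np.linalg.solve(K,[u,v,1]); o=-R.T@t
        out.append(o+r*(z-o[2])/r[2])
    return np.array(out)
def proj(name,P):
    d=np.load(f"cal_{name}.npz"); p=(np.atleast_2d(P)@d["E"][:3,:3].T+d["E"][:3,3])@d["K"].T
    return p[:,:2]/p[:,2:]
E
python3 - <<'E'
from h import *
for n in("top","side"):
    c=snap(n,n+"0.png"); E=c["extrinsics"]; print(n,-E[:3,:3].T@E[:3,3],E[:3,:3].round(2).tolist(),c["K"][0,0])
s=robot.read_state();print(s["t"],s["tool_pos"],s["orientation"],s["opening"])
E
```

```text
pics
top [0.39078607 0.15392614 1.09836809] [[-0.01, -1.0, 0.03], [-0.99, 0.01, -0.13], [0.13, -0.03, -0.99]] 380.3908265228265
side [ 0.91971238 -0.51147172  0.87829925] [[0.83, 0.56, 0.02], [0.4, -0.58, -0.71], [-0.39, 0.6, -0.7]] 390.2366367077751
0.1 [0.15797382 0.57823627 0.18820455] [-4.17773184e-01 -3.11338336e+00  2.56560174e-03] 0.09321637952811065
```

View pics/top0.png

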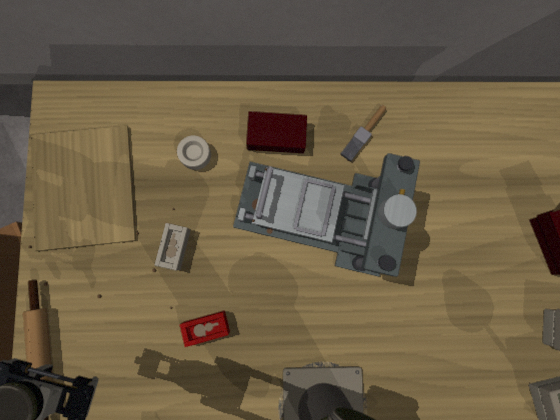

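View pics/side0.png

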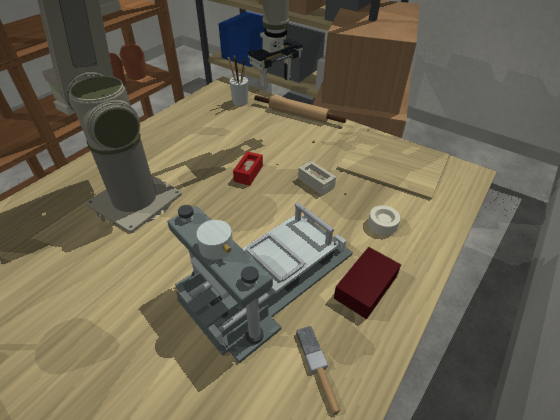

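In the top view, the candidates for the mould are the off-white oblong block at (172,247), the red block at (206,329) and the round one at (194,152). The off-white oblong fits: plaster, oblong, and at the robot's left. The carriage nest is near (316,208) and the bar near (262,193). One enlarged crop will confirm this.

```bash
python3 - <<'E'
from h import *
im=cv2.imread("raw_top.png")[155:285,150:350]
cv2.imwrite("pics/crop1.png",cv2.resize(im,None,fx=4,fy=4,interpolation=cv2.INTER_CUBIC))
E
```

```text
(no output)
```

View pics/crop1.png

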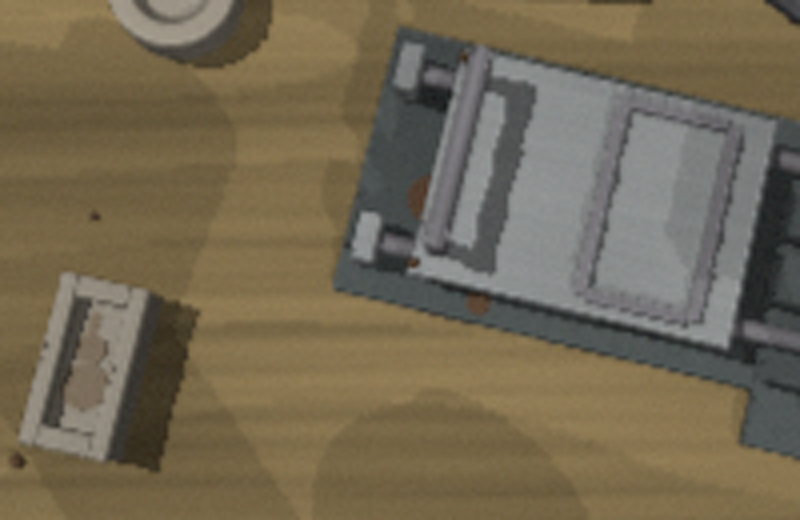

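The crop confirms it. The off-white mould's top corners are at crop (65,273), (150,290), (108,460), (20,440). The nest frame's outer corners are at (622,92), (742,125), (697,325), (577,293), and the bar ends are at (480,50) and (435,250).

```bash
python3 - <<'E'
from h import *
def cv(P,z): return back("top",[((u+.5)/4-.5+150,(v+.5)/4-.5+155) for u,v in P],z)
def rep(n,P,z):
    W=cv(P,z)[:,:2]; e=[np.linalg.norm(W[i]-W[(i+1)%4]) for i in range(4)]
    l=W[3]-W[0]+W[2]-W[1]; s=W[1]-W[0]+W[2]-W[3]
    print(n,W.mean(0).round(4),np.round(e,3),"long dir deg",np.degrees(np.arctan2(l[1],l[0])).round(1),"short",np.degrees(np.arctan2(s[1],s[0])).round(1))
rep("mould",[(65,273),(150,290),(108,460),(20,440)],.05)
rep("nest",[(622,92),(742,125),(697,325),(577,293)],.076)
rep("plate",[(488,48),(778,120),(730,348),(408,272)],.068)
b=cv([(480,50),(435,250)],.128);print("bar",b.mean(0),np.diff(b,axis=0),np.degrees(np.arctan2(*np.diff(b,axis=0)[0][1::-1])))
from scipy.spatial.transform import Rotation as R
s=robot.read_state();print(R.from_rotvec(s["orientation"]).as_matrix().round(3),s["t"])
E
```

```text
mould [0.4457 0.4086] [0.06  0.118 0.061 0.117] long dir deg 166.8 short -102.7
nest [0.5472 0.0164] [0.086 0.142 0.084 0.143] long dir deg 166.0 short -105.8
plate [0.5571 0.0554] [0.207 0.162 0.225 0.166] long dir deg 163.2 short -104.2
bar [0.57876687 0.15377607 0.128     ] [[-0.13158433  0.03024442  0.        ]] 167.0554977478087
[[-0.965  0.264 -0.001]
 [ 0.264  0.965 -0.002]
 [ 0.    -0.002 -1.   ]] 0.1
```

```bash
python3 -m inch '[36,-21,0,0.3,100,72,-42,0,0.6,100,108,-64,0,0.9,100,144,-85,0,1.2,100,180,-106,0,1.5,100,216,-127,-10,1.8,100,250,-148,-25,2.2,100,275,-162,-40,2.2,100,288,-170,-50,2.2,100,288,-170,-50,2.2,100]' 25; python3 - <<'E'
from h import *
for i in range(3): s=robot.read_state()
print(s["tool_pos"],s["force"])
snap("side","s1.png",(220,100,420,250),4)
print(proj("side",[s["tool_pos"],[.4457,.4086,.05]]))
E
```

```text
t: 0.93
tool_pos: [0.4472, 0.4053, 0.1354]
orientation: [-0.364, -3.117, 0.007]
force: [-0.3, 0.3, -0.4]
opening: 0.093
gripper_force: 0.0
[0.44717748 0.40531652 0.13540338] [-0.30294712  0.28422127 -0.41057876]
[[318.41020368 152.48074343]
 [316.5719312  172.59264701]]
```

View pics/s1.png

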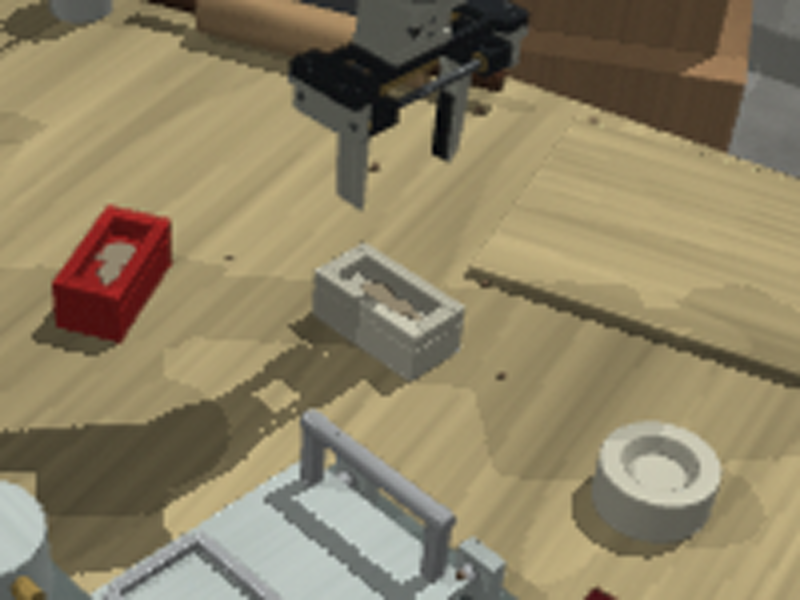

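The side view shows the gripper over the off-white mould. The top centre is at px (317.5,172.5) against a predicted (316.6,172.6). The estimate holds, so I'm descending to grip.

```bash
python3 -m inch '[0,0,-30,0.2,100,0,0,-60,0.2,100,0,0,-90,0.2,100,0,0,-110,0.2,100,0,0,-120,0.2,100,0,0,-125,0.2,100,0,0,-125,0.2,100,0,0,-125,0.2,100]'; python3 -m inch '[0,0,0,0,0,0,0,0,0,0,0,0,0,0,0,0,0,0,0,0,0,0,0,0,0,0,0,0,0,0,0,0,0,0,0,0,0,0,0,0]' 25
```

```text
t: 1.65
tool_pos: [0.4466, 0.41, 0.0158]
orientation: [0.351, 3.12, 0.002]
force: [0.7, 0.1, 0.9]
opening: 0.0931
gripper_force: 0.0
t: 2.32
tool_pos: [0.4468, 0.4096, 0.0149]
orientation: [0.352, 3.121, 0.003]
force: [1.1, 3.8, 3.6]
opening: 0.0615
gripper_force: 25.0
```

```bash
python3 -m inch '[0,0,10,0,0,0,0,30,0,0,0,0,65,0,0,0,0,100,0,0,0,0,135,0,0,2,-8,160,0,0,7,-28,175,0,0,15,-58,180,0,0,24,-92,180,0,0,33,-127,180,0,0]'; python3 -m inch '[9,-35,0,0,0,18,-70,0,0,0,27,-105,0,0,0,36,-140,0,0,0,45,-175,0,0,0,54,-210,0,0,0,61,-238,0,0,0,66,-256,0,0,0,68,-266,0,0,0,68,-266,0,0,0]';  python3 -m inch '[0,0,-20,0,0,0,0,-40,0,0,0,0,-60,0,0,0,0,-70,0,0,0,0,-75,0,0,0,0,-75,0,0,0,0,-75,0,0]'
python3 - <<'E'
from h import *
s=robot.read_state();print(s["tool_pos"],s["orientation"],s["force"])
snap("side","s2.png",(220,170,370,300),4)
snap("top","t2.png",(230,150,380,260),4)
E
```

```text
t: 3.15
tool_pos: [0.4785, 0.2802, 0.1941]
orientation: [-0.35, -3.121, 0.002]
force: [1.7, -0.1, -5.1]
opening: 0.0612
gripper_force: 25.0
t: 3.98
tool_pos: [0.5464, 0.0136, 0.1933]
orientation: [-0.357, -3.119, 0.002]
force: [0.3, -0.1, -4.2]
opening: 0.0617
gripper_force: 25.0
t: 4.57
tool_pos: [0.5474, 0.0163, 0.1199]
orientation: [0.352, 3.121, 0.0]
force: [0.2, 1.0, -3.7]
opening: 0.0613
gripper_force: 25.0
[0.54738135 0.01627961 0.11988896] [3.51516405e-01 3.12144685e+00 1.49555164e-04] [ 0.16769427  0.95598884 -3.6609561 ]
```

View pics/s2.png

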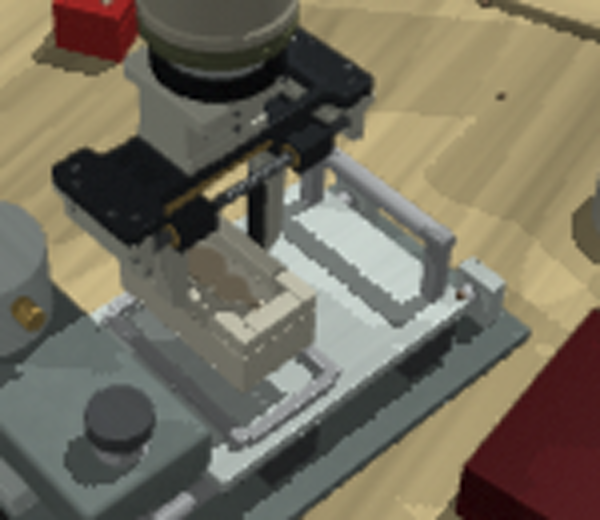

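The side view shows the mould about 30 mm above the frame. The mould's lower corners are at crop (245,390) and (315,345), and the frame's outer top corners are at (238,437) and (340,370). I'm checking these against projections.

```bash
python3 - <<'E'
from h import *
y=np.radians(-13);X=np.array([np.cos(y),np.sin(y),0]);Y=np.array([-np.sin(y),np.cos(y),0])
C=np.array([.5474,.0168,0])
def crop(P): return ((proj("side",P)-[220,170]+.5)*4-.5).round(0).tolist()
for z in(.068,.076): print("frame",z,crop([C+sx*.073*X+sy*.044*Y+[0,0,z] for sx,sy in((1,-1),(1,1),(-1,-1))]))
M=np.array([.5474-.0008,.0163,0])
print("mould",crop([M+sx*.06*X+sy*.031*Y+[0,0,z] for z in(.1055,.1555) for sx,sy in((1,-1),(1,1),(-1,-1))]))
E
```

```text
frame 0.068 [[245.0, 460.0], [345.0, 383.0], [98.0, 325.0]]
frame 0.076 [[246.0, 452.0], [346.0, 376.0], [97.0, 317.0]]
mould [[246.0, 399.0], [318.0, 346.0], [121.0, 289.0], [247.0, 348.0], [321.0, 294.0], [117.0, 237.0]]
```

View pics/t2.png

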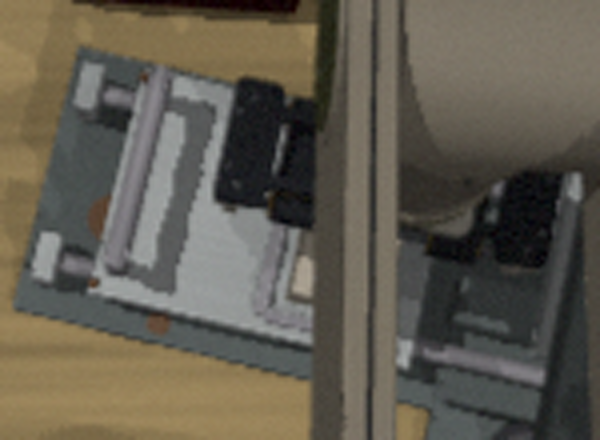

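The mould matches to about 2 mm. I'm lowering it to just above the strips and taking one close look with the predicted edges overlaid.

```bash
python3 -m inch '[0,0,-8,0,0,0,0,-16,0,0,0,0,-22,0,0,0,0,-22,0,0,0,0,-22,0,0]'
python3 - <<'E'
from h import *
s=robot.read_state();T=s["tool_pos"];print(T,s["force"])
x0,y0=240,225;k=8
snap("side","s3.png",(x0,y0,x0+80,y0+65),k)
im=cv2.imread("pics/s3.png")
y=np.radians(-13);X=np.array([np.cos(y),np.sin(y),0]);Y=np.array([-np.sin(y),np.cos(y),0])
def draw(C,a,b,z,col):
    p=proj("side",[C+sx*a*X+sy*b*Y+[0,0,z] for sx,sy in((1,-1),(1,1),(-1,1),(-1,-1))])
    p=((p-[x0,y0]+.5)*k-.5).astype(int); cv2.polylines(im,[p],True,col,1)
C=np.array([.5474,.0168,0])
draw(C,.073,.044,.076,(0,0,255)); draw(C,.064,.035,.076,(0,255,255))
draw(np.array([T[0]-.0008,T[1],0]),.06,.031,T[2]-.0145,(255,0,0));draw(np.array([T[0]-.0008,T[1],0]),.06,.031,T[2]-.0145+.05,(0,255,0))
cv2.imwrite("pics/s3.png",im)
E
```

```text
t: 5.08
tool_pos: [0.5464, 0.0158, 0.0961]
orientation: [-0.353, -3.12, 0.0]
force: [-0.4, 0.3, -4.2]
opening: 0.0612
gripper_force: 25.0
[0.54635223 0.01578445 0.09611079] [-0.37532319  0.28996997 -4.24334673]
```

View pics/s3.png

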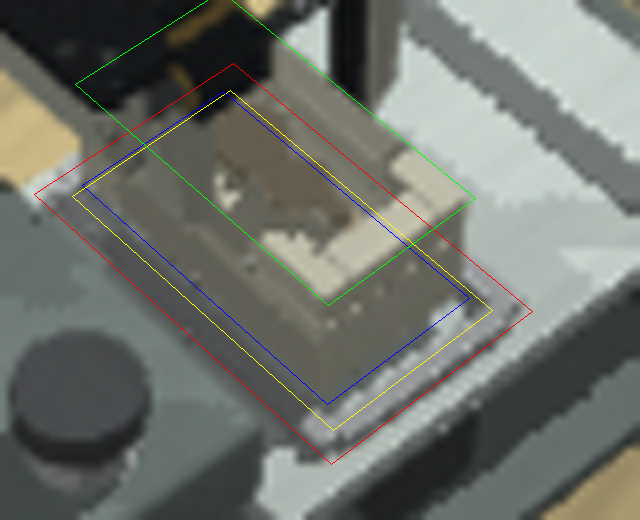

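The overlay shows the mould outline (blue) inside the frame's clear space (yellow). Frame and mould are offset alike, by about (-7,-9) px at 8x, which is calibration error, so the relative error is about 1 mm. I'm lowering it gently.

```bash
python3 -m inch '[1,0.5,-3,0,0,1,0.5,-6,0,0,1,0.5,-9,0,0,1,0.5,-11,0,0,1,0.5,-12,0,0,1,0.5,-12,0,0,1,0.5,-12,0,0]'; python3 -m inch '[0,0,-0.5,0,0,0,0,-1,0,0,0,0,-1.5,0,0,0,0,-1.5,0,0]'
```

```text
t: 5.72
tool_pos: [0.5481, 0.0163, 0.0851]
orientation: [-0.352, -3.122, -0.0]
force: [0.3, -0.2, -3.5]
opening: 0.0615
gripper_force: 25.0
t: 6.05
tool_pos: [0.5481, 0.0163, 0.0836]
orientation: [-0.353, -3.122, 0.0]
force: [-1.1, 0.3, -3.4]
opening: 0.0616
gripper_force: 25.0
```

```bash
python3 -m inch '[0,0,-0.5,0,0,0,0,-1,0,0,0,0,-1,0,0]'; python3 -m inch '[0,0,-0.4,0,0,0,0,-0.8,0,0,0,0,-0.8,0,0]'
```

```text
t: 6.3
tool_pos: [0.5483, 0.0163, 0.0829]
orientation: [0.353, 3.122, -0.0]
force: [-1.4, -0.1, -1.6]
opening: 0.0616
gripper_force: 25.0
t: 6.55
tool_pos: [0.5483, 0.0163, 0.0828]
orientation: [0.352, 3.121, -0.0]
force: [-4.9, -0.1, 5.8]
opening: 0.0616
gripper_force: 25.0
```

Contact made. I'm releasing and lifting clear.

```bash
python3 -m inch '[0,0,0.8,0,20,0,0,0.8,0,100,0,0,0.8,0,100,0,0,0.8,0,100,0,0,0.8,0,100,0,0,0.8,0,100,0,0,0.8,0,100]'; python3 -m inch '[0,0,10,0,100,0,0,35,0,100,0,0,70,0,100,0,0,105,0,100,0,0,120,0,100,0,0,120,0,100]'; python3 -c "
from h import *
s=robot.read_state();print(s['q'],s['force'],s['tool_pos'])"
```

```text
t: 7.13
tool_pos: [0.5482, 0.0163, 0.0827]
orientation: [0.353, 3.122, -0.0]
force: [-0.4, 0.8, -0.7]
opening: 0.0923
gripper_force: 0.0
t: 7.63
tool_pos: [0.5512, 0.0161, 0.2093]
orientation: [0.351, 3.112, 0.001]
force: [0.1, 0.2, -0.3]
opening: 0.0932
gripper_force: 0.0
[-6.37427647e-02 -1.91232992e-02  1.60674915e+00 -1.05689068e-05
  1.54449756e+00 -1.40970884e+00] [ 0.08447024  0.24111289 -0.25716431] [0.55122655 0.01611551 0.20928946]
```

```bash
python3 -m inch '[5,20,0,0,0,10,45,0,-7,0,16,70,0,-14,0,22,95,0,-21,0,27,120,0,-28,0,32,145,0,-35,0,36,160,0,-42,0,38,168,0,-49,0,38,172,0,-56,0,38,172,0,-63,0]' 20; python3 -m inch '[0,0,0,-7,0,0,0,0,-14,0,0,0,0,-21,0,0,0,0,-27,0,0,0,-30,-27,0,0,0,-60,-27,0,0,0,-85,-27,0,0,0,-98,-27,0,0,0,-98,-27,0,0,0,-98,-27,0]'
python3 - <<'E'
from h import *
s=robot.read_state();T=s["tool_pos"];print(T,s["orientation"],s["force"],s["opening"])
snap("side","s4.png",(210,150,360,270),5)
E
```

```text
t: 8.47
tool_pos: [0.5855, 0.1894, 0.2015]
orientation: [-1.937, -2.472, 0.002]
force: [-0.3, -0.7, 0.6]
opening: 0.0309
gripper_force: 0.0
t: 9.3
tool_pos: [0.5855, 0.1882, 0.1042]
orientation: [-2.456, -1.958, 0.003]
force: [-0.2, -0.3, -0.2]
opening: 0.0002
gripper_force: 0.0
[0.58553753 0.18818073 0.1041787 ] [-2.45600934 -1.9576582   0.00257317] [-0.24735159 -0.27289212 -0.16946769] 0.0002493150046883405
```

View pics/s4.png

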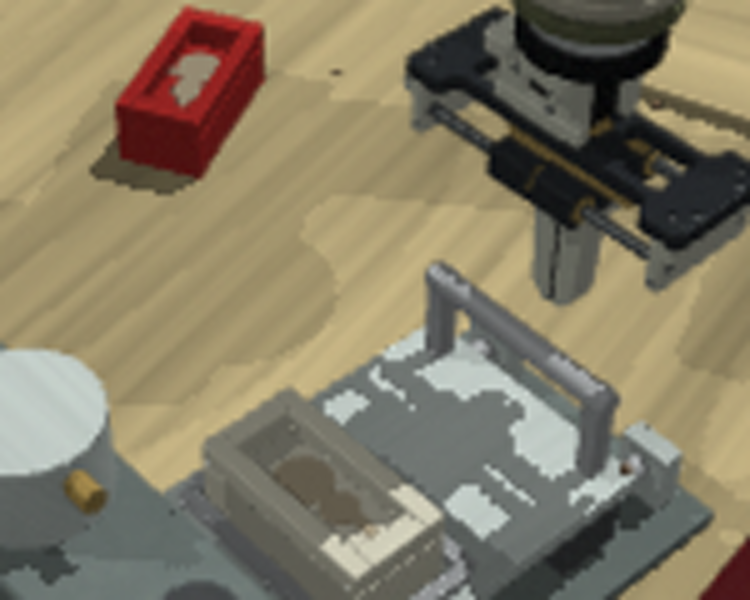

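The picture shows the mould sitting flat in the nest, crop (320,480), and the shut fingers behind the middle of the bar at (565,290). I'm approaching the bar.

```bash
python3 -m inch '[-1.1,-4.9,0,0,0,-2.2,-9.7,0,0,0,-3.1,-13.6,0,0,0,-3.6,-15.6,0,0,0,-3.6,-15.6,0,0,0]'; python3 -m inch '[-0.2,-1,0,0,0,-0.45,-2,0,0,0,-0.7,-3,0,0,0,-0.7,-3,0,0,0]'
```

```text
t: 9.77
tool_pos: [0.5828, 0.172, 0.1053]
orientation: [2.457, 1.957, 0.001]
force: [0.4, 0.3, 0.0]
opening: 0.0002
gripper_force: 0.0
t: 10.1
tool_pos: [0.5818, 0.1696, 0.1045]
orientation: [-2.457, -1.958, 0.0]
force: [0.3, 0.5, -1.0]
opening: 0.0003
gripper_force: 0.0
```

```bash
python3 -m inch '[-0.2,-1,0,0,0,-0.45,-2,0,0,0,-0.45,-2,0,0,0]'; python3 -m inch '[-0.1,-0.5,0,0,0,-0.2,-1,0,0,0,-0.2,-1,0,0,0]';python3 -m inch '[-0.1,-0.5,0,0,0,-0.2,-1,0,0,0,-0.2,-1,0,0,0]'
```

```text
t: 10.35
tool_pos: [0.5813, 0.1675, 0.1046]
orientation: [-2.457, -1.958, 0.0]
force: [0.0, -0.4, -0.1]
opening: 0.0006
gripper_force: 0.0
t: 10.6
tool_pos: [0.5812, 0.1666, 0.1046]
orientation: [2.457, 1.958, -0.0]
force: [-0.1, -0.1, 0.5]
opening: 0.0003
gripper_force: 0.0
t: 10.85
tool_pos: [0.581, 0.1656, 0.1047]
orientation: [2.457, 1.958, -0.0]
force: [0.1, 0.3, 0.9]
opening: 0.0009
gripper_force: 0.0
```

```bash
for i in 1 2; do python3 -m inch '[-0.1,-0.5,0,0,0,-0.2,-1,0,0,0,-0.2,-1,0,0,0]' | sed -n '1,2p;4p'; done; python3 -m inch '[-0.1,-0.5,0,0,0,-0.2,-1,0,0,0,-0.2,-1,0,0,0]' | sed -n '1,2p;4p'
```

```text
t: 11.1
tool_pos: [0.5808, 0.1646, 0.1047]
force: [0.3, 0.8, -0.3]
t: 11.35
tool_pos: [0.5806, 0.1636, 0.1047]
force: [0.6, -0.3, -0.1]
t: 11.6
tool_pos: [0.5804, 0.1626, 0.1046]
force: [-0.0, -0.0, 0.6]
```

```bash
python3 -m inch '[-0.1,-0.5,0,0,0,-0.2,-1,0,0,0,-0.2,-1,0,0,0]' | sed -n '1,2p;4p'; python3 -m inch '[-0.1,-0.5,0,0,0,-0.2,-1,0,0,0,-0.2,-1,0,0,0]' | sed -n '1,2p;4p'; python3 -m inch '[-0.1,-0.5,0,0,0,-0.2,-1,0,0,0,-0.2,-1,0,0,0]' | sed -n '1,2p;4p'
```

```text
t: 11.85
tool_pos: [0.5802, 0.1616, 0.1046]
force: [0.3, -0.1, 1.1]
t: 12.1
tool_pos: [0.58, 0.1606, 0.1046]
force: [0.6, -0.3, -0.5]
t: 12.35
tool_pos: [0.5798, 0.1596, 0.1046]
force: [-0.7, 0.6, 0.2]
```

```bash
python3 - <<'E'
from h import *
c=snap("side","s5.png",(250,170,350,245),8)
print(robot.read_state()["tool_pos"],proj("side",[[.5788,.1538,.124],[.58,.16,.105]]))
E
```

```text
[0.57979743 0.15963167 0.10462426] [[312.92810425 217.59858055]
 [313.99771548 221.29005636]]
```

View pics/s5.png

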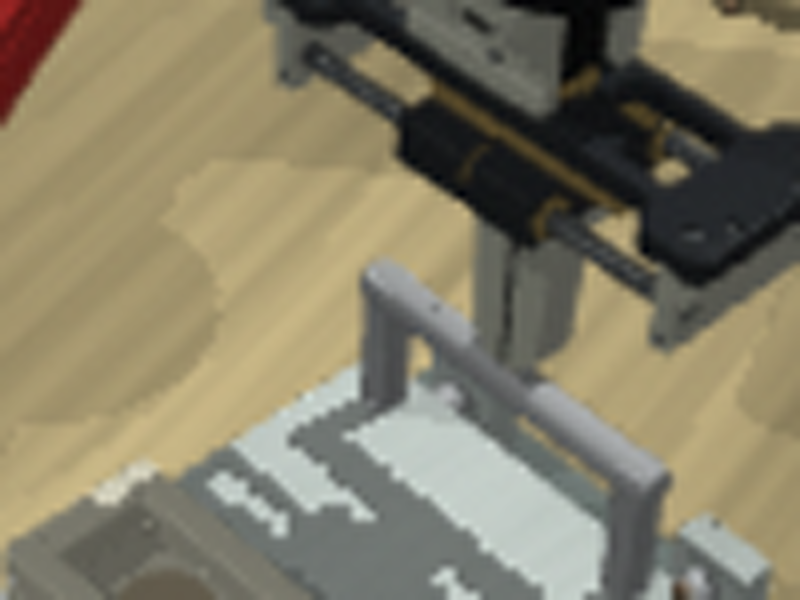

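The picture shows the carriage still parked, and the fingers right behind the bar, crop (520,370), not touching yet. I'm continuing.

```bash
for i in 1; do python3 -m inch '[-0.1,-0.5,0,0,0,-0.2,-1,0,0,0,-0.2,-1,0,0,0]' | sed -n '1,2p;4p'; done; python3 -m inch '[-0.1,-0.5,0,0,0,-0.2,-1,0,0,0,-0.2,-1,0,0,0]' | sed -n '1,2p;4p'; python3 -m inch '[-0.1,-0.5,0,0,0,-0.2,-1,0,0,0,-0.2,-1,0,0,0]' | sed -n '1,2p;4p'
```

```text
t: 12.65
tool_pos: [0.5796, 0.1586, 0.1046]
force: [-0.1, 0.3, 0.1]
t: 12.9
tool_pos: [0.5794, 0.1576, 0.1046]
force: [-0.2, -0.2, 0.4]
t: 13.15
tool_pos: [0.5792, 0.1566, 0.1046]
force: [-0.5, -0.5, -0.4]
```

```bash
python3 - <<'E'
from h import *
P=[]
for n in("side","top"):
    d=np.load(f"cal_{n}.npz");P.append(d["K"]@d["E"][:3])
a=np.array([[331.9,228.7],[297.3,203.5]]).T; b=np.array([[269.8,167.2],[258.5,217.2]]).T
X=cv2.triangulatePoints(P[0],P[1],a,b);X=(X[:3]/X[3]).T;print(X,X.mean(0))
print(proj("side",X)-a.T,proj("top",X)-b.T)
E
python3 -m inch '[-0.2,-1,0,0,0,-0.45,-2,0,0,0,-0.45,-2,0,0,0]' | sed -n '1,2p;4p'
```

```text
[[0.64386057 0.13880259 0.13289175]
 [0.51479273 0.17011554 0.12894669]] [0.57932665 0.15445907 0.13091922]
[[-0.33427726  0.0500373 ]
 [-0.88578085  0.08619198]] [[-0.20484122 -0.29241339]
 [-0.6101681  -0.81969041]]
t: 13.4
tool_pos: [0.5787, 0.1545, 0.1046]
force: [0.3, 0.5, 0.2]
```

```bash
python3 - <<'E'
from h import *
print("s4 tip", proj("side",[[.5855,.1882,.1042]]))
a=cv2.imread("raw_side.png",0).astype(np.float32); s4=cv2.resize(cv2.imread("pics/s4.png",0),(150,120),interpolation=cv2.INTER_AREA).astype(np.float32)
c=snap("side","s6.png",(250,170,350,245),8); b=cv2.imread("raw_side.png",0).astype(np.float32)
def pc(p,q): return cv2.phaseCorrelate(np.ascontiguousarray(p),np.ascontiguousarray(q),cv2.createHanningWindow(p.shape[::-1],cv2.CV_32F))
print("mould s5->now",pc(a[225:275,245:305],b[225:275,245:305]))
print("mould s4->now",pc(s4[75:120,35:95],b[225:270,245:305]))
d=np.abs(a-b); ys,xs=np.where(d>25); print(len(ys),xs.min(),xs.max(),ys.min(),ys.max())
s=robot.read_state();print(s["force"],s["joint_torque"],s["tool_pos"])
E
```

```text
s4 tip [[320.85150259 216.33740279]]
mould s5->now ((-0.08943190441929616, 0.1931800017121894), 1.085200624148051)
mould s4->now ((0.12459412766234124, 0.6467356259051193), 0.969981984032525)
2810 0 359 0 323
[ 0.58388298 -0.75385613 -0.3983549 ] [-4.87127923e-02 -5.68850291e+01 -4.74759722e+01  6.02138671e-02
 -1.09186486e-02 -2.36478599e-02] [0.57877095 0.15457226 0.10465965]
```

View pics/s6.png

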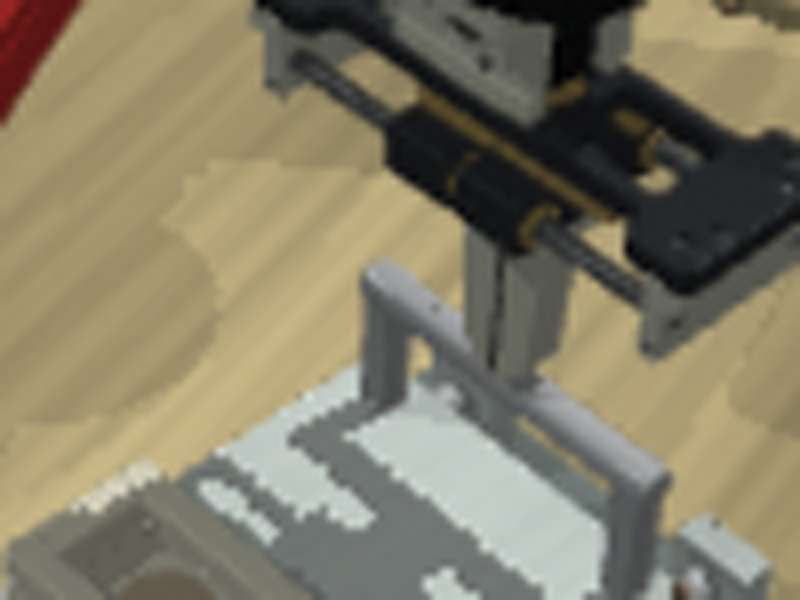

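The carriage has not moved and there is no contact. The visible fingertips at (500,380) in the crop stand above and behind the bar, about 20 mm higher than I assumed, so they are passing over it. I'm backing off, going lower and approaching again.

```bash
python3 -c "
from h import *
print(robot.grip_point_offset)"; python3 -m inch '[3,13,0,0,0,6,26,0,0,0,7,31,0,0,0,7,31,-8,0,0,7,31,-18,0,0,7,31,-25,0,0,7,31,-25,0,0]' | sed -n '1,2p;4p'; python3 -m inch '[-1,-4,0,0,0,-2,-8,0,0,0,-2.5,-11,0,0,0,-2.5,-11,0,0,0]' | sed -n '1,2p;4p'; python3 -m inch '[-0.2,-1,0,0,0,-0.45,-2,0,0,0,-0.45,-2,0,0,0]' | sed -n '1,2p;4p'
```

```text
0.0188
t: 14.03
tool_pos: [0.5837, 0.185, 0.0763]
force: [-0.9, -0.3, -0.2]
t: 14.37
tool_pos: [0.5836, 0.1737, 0.0802]
force: [0.1, 0.8, 0.7]
t: 14.62
tool_pos: [0.583, 0.1726, 0.08]
force: [1.1, 0.4, 0.1]
```

```bash
python3 -m inch '[-0.2,-1,0,0,0,-0.45,-2,0,0,0,-0.45,-2,0,0,0]' | sed -n '1,2p;4p'; python3 -m inch '[-0.1,-0.5,0,0,0,-0.2,-1,0,0,0,-0.2,-1,0,0,0]' | sed -n '1,2p;4p'; python3 -m inch '[-0.1,-0.5,0,0,0,-0.2,-1,0,0,0,-0.2,-1,0,0,0]' | sed -n '1,2p;4p'
```

```text
t: 14.87
tool_pos: [0.5829, 0.1722, 0.08]
force: [1.5, 6.3, 0.2]
t: 15.12
tool_pos: [0.5829, 0.172, 0.0801]
force: [4.3, 8.8, -2.9]
t: 15.37
tool_pos: [0.5829, 0.1719, 0.0801]
force: [3.2, 13.6, -2.0]
```

Contact. The reaction is rising at about 4 N per mm of command, so I'm increasing the push gently.

```bash
python3 -m inch '[-0.1,-0.5,0,0,0,-0.2,-0.8,0,0,0,-0.2,-0.8,0,0,0]' | sed -n '1,2p;4p'; python3 -m inch '[-0.1,-0.4,0,0,0,-0.2,-0.8,0,0,0,-0.2,-0.8,0,0,0]' | sed -n '1,2p;4p'
```

```text
t: 15.62
tool_pos: [0.5828, 0.1717, 0.0801]
force: [5.8, 16.1, -3.5]
t: 15.87
tool_pos: [0.5826, 0.1707, 0.0801]
force: [4.5, 14.2, -4.4]
```

```bash
python3 -m inch '[-0.1,-0.5,0,0,0,-0.2,-1,0,0,0,-0.2,-1,0,0,0]' | sed -n '1,2p;4p'; python3 -m inch '[-0.1,-0.5,0,0,0,-0.2,-1,0,0,0,-0.35,-1.5,0,0,0,-0.45,-2,0,0,0,-0.45,-2,0,0,0]' | sed -n '1,2p;4p'; python3 -m inch '[-0.1,-0.5,0,0,0,-0.2,-1,0,0,0,-0.35,-1.5,0,0,0,-0.45,-2,0,0,0,-0.45,-2,0,0,0]' | sed -n '1,2p;4p'
```

```text
t: 16.12
tool_pos: [0.5823, 0.1695, 0.0801]
force: [4.7, 13.7, -3.4]
t: 16.53
tool_pos: [0.581, 0.1644, 0.0799]
force: [0.5, 1.4, 1.2]
t: 16.95
tool_pos: [0.5805, 0.1619, 0.0797]
force: [-0.3, 2.9, 2.0]
```

It has broken free and drag is now about 2-3 N. It has travelled about 10 mm, so I'm running it in to about 112 mm, short of the earliest stop position.

```bash
python3 -m inch '[-0.5,-2,0,0,0,-1.2,-5,0,0,0,-2.3,-10,0,0,0,-3.7,-16,0,0,0,-5.1,-22,0,0,0,-6.5,-28,0,0,0,-7.8,-34,0,0,0,-9.2,-40,0,0,0,-10.6,-46,0,0,0,-12,-52,0,0,0]' | sed -n '1,2p;4p'; python3 -m inch '[-1.4,-6,0,0,0,-2.8,-12,0,0,0,-4.2,-18,0,0,0,-5.5,-24,0,0,0,-6.9,-30,0,0,0,-8,-35,0,0,0,-9,-39,0,0,0,-9.6,-42,0,0,0,-10,-44,0,0,0,-10.4,-45,0,0,0]' | sed -n '1,2p;4p'
```

```text
t: 17.78
tool_pos: [0.568, 0.1094, 0.0794]
force: [-2.9, 3.3, 1.0]
t: 18.62
tool_pos: [0.5581, 0.0648, 0.0796]
force: [0.2, 1.9, -1.5]
```

Travel is about 110 mm. Now I'll creep at 12 mm/s in 3 mm calls and check the force after each one.

```bash
cat > ok.sh <<'E'
# reads inch output; prints it briefly; fails if push exceeds 8 N
awk '/^t:/{t=$2}/tool_pos/{p=$0}/^force/{print t,p,$0; gsub(/[\[\],]/,""); exit ($2*.23+$3*.97>8)}'
E
g="bash ok.sh"
python3 -m inch '[-0.2,-1,0,0,0,-0.5,-2,0,0,0,-0.7,-3,0,0,0]' | $g && python3 -m inch '[-0.2,-1,0,0,0,-0.5,-2,0,0,0,-0.7,-3,0,0,0]' | $g && python3 -m inch '[-0.2,-1,0,0,0,-0.5,-2,0,0,0,-0.7,-3,0,0,0]' | $g && python3 -m inch '[-0.2,-1,0,0,0,-0.5,-2,0,0,0,-0.7,-3,0,0,0]' | $g && python3 -m inch '[-0.2,-1,0,0,0,-0.5,-2,0,0,0,-0.7,-3,0,0,0]' | $g && python3 -m inch '[-0.2,-1,0,0,0,-0.5,-2,0,0,0,-0.7,-3,0,0,0]' | $g && python3 -m inch '[-0.2,-1,0,0,0,-0.5,-2,0,0,0,-0.7,-3,0,0,0]' | $g && python3 -m inch '[-0.2,-1,0,0,0,-0.5,-2,0,0,0,-0.7,-3,0,0,0]' | $g
```

```text
18.87 tool_pos: [0.5575, 0.0621, 0.0797] force: [0.1, 2.9, -2.7]
19.12 tool_pos: [0.5567, 0.0591, 0.0797] force: [0.3, 2.3, -2.0]
19.37 tool_pos: [0.5559, 0.056, 0.0796] force: [-0.0, 2.8, -2.3]
19.62 tool_pos: [0.5552, 0.053, 0.0796] force: [0.7, 2.1, -2.6]
19.87 tool_pos: [0.5545, 0.05, 0.0796] force: [-1.4, 3.5, -1.7]
20.12 tool_pos: [0.5537, 0.047, 0.0796] force: [-1.0, 2.9, -0.9]
20.37 tool_pos: [0.553, 0.044, 0.0796] force: [-2.5, 2.7, -0.3]
20.62 tool_pos: [0.5524, 0.041, 0.0796] force: [-1.4, 3.6, -0.6]
```

```bash
g="bash ok.sh"
python3 -m inch '[-0.2,-1,0,0,0,-0.5,-2,0,0,0,-0.7,-3,0,0,0]' | $g && python3 -m inch '[-0.2,-1,0,0,0,-0.5,-2,0,0,0,-0.7,-3,0,0,0]' | $g && python3 -m inch '[-0.2,-1,0,0,0,-0.5,-2,0,0,0,-0.7,-3,0,0,0]' | $g && python3 -m inch '[-0.2,-1,0,0,0,-0.5,-2,0,0,0,-0.7,-3,0,0,0]' | $g && python3 -m inch '[-0.2,-1,0,0,0,-0.5,-2,0,0,0,-0.7,-3,0,0,0]' | $g && python3 -m inch '[-0.2,-1,0,0,0,-0.5,-2,0,0,0,-0.7,-3,0,0,0]' | $g && python3 -m inch '[-0.2,-1,0,0,0,-0.5,-2,0,0,0,-0.7,-3,0,0,0]' | $g && python3 -m inch '[-0.2,-1,0,0,0,-0.5,-2,0,0,0,-0.7,-3,0,0,0]' | $g && python3 -m inch '[-0.2,-1,0,0,0,-0.5,-2,0,0,0,-0.7,-3,0,0,0]' | $g && python3 -m inch '[-0.2,-1,0,0,0,-0.5,-2,0,0,0,-0.7,-3,0,0,0]' | $g && python3 -m inch '[-0.2,-1,0,0,0,-0.5,-2,0,0,0,-0.7,-3,0,0,0]' | $g && python3 -m inch '[-0.2,-1,0,0,0,-0.5,-2,0,0,0,-0.7,-3,0,0,0]' | $g && python3 -m inch '[-0.2,-1,0,0,0,-0.5,-2,0,0,0,-0.7,-3,0,0,0]' | $g
```

```text
20.87 tool_pos: [0.5517, 0.038, 0.0796] force: [-1.9, 3.5, -1.8]
21.12 tool_pos: [0.551, 0.035, 0.0796] force: [-1.4, 3.4, -0.7]
21.37 tool_pos: [0.5503, 0.032, 0.0796] force: [-2.5, 2.4, -1.0]
21.62 tool_pos: [0.5502, 0.0313, 0.0797] force: [2.6, 17.4, -2.1]
```

```bash
python3 -m inch '[0,0,0,0,0,0,0,0,0,0,0,0,0,0,0]'| bash ok.sh; python3 -m inch '[-0.1,-0.4,0,0,0,-0.1,-0.4,0,0,0,-0.1,-0.4,0,0,0]'| bash ok.sh
```

```text
21.87 tool_pos: [0.5502, 0.0313, 0.0797] force: [1.6, 12.9, -2.4]
22.12 tool_pos: [0.5501, 0.0313, 0.0797] force: [2.3, 13.8, -2.1]
```

The carriage is firmly against the stop: about 144 mm of travel, a steady 13 N and no movement. I'm backing off and retreating.

```bash
python3 -m inch '[0.5,2,0,0,0,1,4,0,0,0,1.8,8,0,0,0,3.7,16,0,0,0,6.9,30,0,0,0,11,48,0,0,0,13.8,60,0,0,0,13.8,60,0,0,0]' | bash ok.sh; python3 -m inch '[0,0,20,0,0,0,0,50,0,0,0,10,85,0,0,0,30,120,0,0,0,60,140,0,0,0,95,140,0,0,0,130,140,0,0,0,160,140,0,0,0,170,140,0,0,0,170,140,0,0]'| bash ok.sh
python3 - <<'E'
from h import *
old=cv2.imread("raw_side.png",0)
c=snap("side","s7.png"); new=cv2.imread("raw_side.png",0)
import math
y=np.radians(-13);Y=np.array([-np.sin(y),np.cos(y),0]);X=np.array([np.cos(y),np.sin(y),0])
B=np.array([.5793,.1545,.124])
# right post/bar end patch: find it near its expected new place
e=B+.06*X; u0=proj("side",[e])[0]; t=old[int(u0[1])-6:int(u0[1])+14,int(u0[0])-8:int(u0[0])+10]
r=cv2.matchTemplate(new,t,cv2.TM_CCOEFF_NORMED)
pred=proj("side",[e-.1445*Y])[0]; _,m,_,l=cv2.minMaxLoc(r[int(pred[1])-26:int(pred[1])+14,int(pred[0])-28:int(pred[0])+12])
got=np.array(l)+pred.astype(int)-[28,26]+[8,6]
print("bar end old",u0,"pred new",pred,"found",got,"score",m)
# mould's light plaster pixels: expected outline in new image
C=np.array([.5474,.0168,0])-.1445*Y
p=proj("side",[C+sx*.06*X+sy*.031*Y+[0,0,.118] for sx,sy in((1,-1),(1,1),(-1,1),(-1,-1))]);print(p.round())
for n,P in(("mid +y rim",C+.026*Y+[0,0,.118]),("+x rim",C+.053*X+[0,0,.118]),("hollow",C+[0,0,.102]),("+y wall",C+.031*Y+.03*X+[0,0,.1]),("plate",C+.07*Y+[0,0,.068])):
    q=proj("side",[P])[0].round().astype(int); print(n,q,c["image"][q[1],q[0]])
s=robot.read_state();print(s["t"],s["tool_pos"],s["force"])
E
```

```text
22.78 tool_pos: [0.5639, 0.0908, 0.0798] force: [0.0, 0.3, 1.0]
23.62 tool_pos: [0.5629, 0.2605, 0.2192] force: [1.4, -0.7, -0.3]
bar end old [329.60560357 229.57326698] pred new [289.89210564 258.6537859 ] found [271 265] score 0.5055793523788452
[[234. 301.]
 [255. 285.]
 [224. 256.]
 [203. 269.]]
mid +y rim [238 271] [114 117 107]
+x rim [243 291] [71 75 67]
hollow [230 281] [113 116 106]
+y wall [248 282] [34 34 32]
plate [253 274] [72 71 68]
23.6667 [0.5631719  0.25877132 0.21923389] [-0.47197326 -0.92249615 -0.31845538]
```

The side-view match is weak because of shadow and background, so I'm checking in the top view.

```bash
python3 - <<'E'
from h import *
old=cv2.imread("pics/top0.png"); c=snap("top","t8.png"); new=c["image"]
y=np.radians(-13);Y=np.array([-np.sin(y),np.cos(y),0]);X=np.array([np.cos(y),np.sin(y),0])
B=np.array([.5793,.1545,.128])
for k in(.06,0,-.06):
    e=B+k*X; a=proj("top",[e])[0].astype(int); p=proj("top",[e-.1445*Y])[0].astype(int)
    t=old[a[1]-9:a[1]+10,a[0]-9:a[0]+10]; w=new[p[1]-24:p[1]+25,p[0]-24:p[0]+25]
    _,m,_,l=cv2.minMaxLoc(cv2.matchTemplate(w,t,cv2.TM_CCOEFF_NORMED)); print(k,"pred",p,"found",np.array(l)+p-[15,15],round(m,2))
# mould +y rim and strips along carriage y through centre
C=np.array([.5474,.0168,0])-.1445*Y
for x in(-.03,0.03):
  print([tuple(int(v) for v in new[tuple(proj("top",[C+x*X+d*Y+[0,0,.118]])[0].round().astype(int)[::-1])]) for d in np.arange(-.03,.075,.006)])
E
```

```text
0.06 pred [322 181] found [318 181] 0.7
0 pred [318 203] found [315 198] 0.7
-0.06 pred [313 226] found [309 226] 0.75
[(92, 93, 86), (91, 92, 86), (91, 89, 85), (86, 89, 82), (56, 51, 50), (141, 143, 140), (137, 140, 137), (76, 88, 96), (66, 73, 76), (69, 77, 79), (57, 62, 67), (52, 60, 62), (73, 73, 71), (66, 65, 65), (64, 63, 62), (76, 76, 75), (73, 74, 74), (76, 77, 74)]
[(138, 140, 136), (93, 93, 92), (87, 87, 83), (77, 78, 73), (55, 56, 52), (134, 137, 135), (98, 101, 100), (65, 76, 77), (108, 121, 127), (127, 138, 147), (90, 100, 105), (91, 98, 104), (119, 119, 115), (115, 111, 113), (136, 136, 133), (135, 136, 134), (134, 135, 132), (136, 135, 135)]
```

The top view hints that the bar may sit a few mm short, but the match is ambiguous. There's plenty of time, so I'm touching the bar again to check by feel.

```bash
python3 -m inch '[0,-35,0,0,0,0,-70,0,0,0,0,-105,0,0,0,0,-140,-20,0,0,0,-160,-55,0,0,0,-170,-90,0,0,0,-170,-120,0,0,0,-170,-140,0,0,0,-170,-140,0,0,0,-170,-140,0,0]' | bash ok.sh && python3 -m inch '[-2.3,-10,0,0,0,-4.6,-20,0,0,0,-6.9,-30,0,0,0,-9.2,-40,0,0,0,-9.7,-42,0,0,0,-9.7,-42,0,0,0]' | bash ok.sh && python3 -m inch '[-0.2,-1,0,0,0,-0.5,-2,0,0,0,-0.7,-3,0,0,0]' | bash ok.sh &&  python3 -m inch '[-0.2,-1,0,0,0,-0.5,-2,0,0,0,-0.7,-3,0,0,0]' | bash ok.sh && python3 -m inch '[-0.2,-1,0,0,0,-0.5,-2,0,0,0,-0.7,-3,0,0,0]' | bash ok.sh
```

```text
24.55 tool_pos: [0.5622, 0.0869, 0.0788] force: [-0.8, -0.0, 0.9]
25.05 tool_pos: [0.5538, 0.0456, 0.0802] force: [0.2, 0.4, 0.1]
25.3 tool_pos: [0.5529, 0.044, 0.0796] force: [0.5, -0.6, -0.2]
25.55 tool_pos: [0.5522, 0.0408, 0.0796] force: [-0.1, -0.6, 0.0]
25.8 tool_pos: [0.5515, 0.0376, 0.0796] force: [1.2, -0.6, 0.2]
```

```bash
python3 -m inch '[-0.2,-1,0,0,0,-0.5,-2,0,0,0,-0.7,-3,0,0,0]' | bash ok.sh && python3 -m inch '[-0.2,-1,0,0,0,-0.5,-2,0,0,0,-0.7,-3,0,0,0]' | bash ok.sh && python3 -m inch '[-0.2,-1,0,0,0,-0.3,-1.5,0,0,0,-0.3,-1.5,0,0,0]' | bash ok.sh
```

```text
26.05 tool_pos: [0.5508, 0.0346, 0.0796] force: [-0.0, 0.1, 0.5]
26.3 tool_pos: [0.5501, 0.0316, 0.0796] force: [-0.3, 0.4, 0.8]
26.55 tool_pos: [0.5501, 0.0315, 0.0797] force: [1.4, 6.0, -0.6]
```

The bar is still exactly where it was left (0.0315 against 0.0313 m) and solid, so it is home. One last gentle press, then I'll retreat and hand in.

```bash
python3 -m inch '[-0.2,-1,0,0,0,-0.4,-1.8,0,0,0,-0.4,-1.8,0,0,0,-0.4,-1.8,0,0,0]' | bash ok.sh; python3 -m inch '[0.1,0.5,0,0,0,0.3,1.5,0,0,0,0.9,4,0,0,0,1.8,8,0,0,0,3.7,16,0,0,0,6.9,30,0,0,0,11,48,0,0,0,13.8,60,0,0,0,13.8,60,0,0,0]' | bash ok.sh; python3 -m inch '[0,0,20,0,0,0,0,50,0,0,0,0,85,0,0,0,15,120,0,0,0,30,130,0,0,0,40,130,0,0,0,40,130,0,0,0,40,130,0,0]'| bash ok.sh
python3 -c "
from h import *
s=robot.read_state();print(s['t'],s['force']);print(job.close_job())"
```

```text
26.88 tool_pos: [0.5501, 0.0314, 0.0797] force: [3.0, 13.3, -2.2]
27.63 tool_pos: [0.5636, 0.0907, 0.0797] force: [0.8, -0.0, -0.1]
28.3 tool_pos: [0.5622, 0.1281, 0.2075] force: [-0.1, 0.0, -0.9]
28.3 [-0.11532715  0.04683578 -0.88880354]
the job is handed in; nothing more can be done
None
```

The job is handed in at 28 s: the mould was set into the nest and released, and the carriage was broken free and eased home against the stop at about 144 mm (peak reading about 18 N, rechecked by feel); that the mould was still in its nest under the head I could only check roughly by pixel colour.

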